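Pack the two-layer service kit

ROBOT

A 6-joint arm with a two-finger parallel gripper is mounted at the origin on a cart in front of the work surface, level with it; the furniture and walls round the work are solid. World frame = base frame: x ahead of the robot, y to its left, z up, the work surface at z = 0. Lengths are in m, angles in rad, forces in N, time in s.
With the tool pointing down it reaches from about 0.4 to 0.825 m from the base axis. Payload 7 kg.
Tool frame: the origin (TCP) lies at the very end of the fingers, on their centre line; the grasp point (between the pads) lies 19 mm behind it; z points along the fingers, y is the line along which they close (so a half turn about z gives the same grasp; the last joint's range is limited). The gripper opens to 85 mm and grips with 20 to 120 N. Pads are 22 mm wide; open, the fingers measure 114 mm over their backs; the gripper's body (76 mm by 85 mm) begins 54 mm behind the grasp point. The pads swing forward as they close: fully open they stand 13 mm farther back than shut.
Start: joints at [1.592, 0.359, 0.012, 0, -1.224, -0.288], TCP at [0.178, 0.651, 0.231] pointing down, gripper open.
Joint ranges: [-3.07, 3.07], [-1.43, 2.12], [-1.02, 1.25], [-3.03, 1.67], [-3.05, -0], [-3.03, 3.03]. Speed limits (rad/s): [2.39, 2.39, 3.01, 3.14, 3.14, 3.14].

INTERFACE

Orientations are given as [roll, pitch, yaw] about the fixed x, y, z axes, in that order (R = Rz(yaw) Ry(pitch) Rx(roll)).
In Python, from workcell import * gives the robot as it stands.
- The arm moves only by the shell command python3 -m handwheel 'ROWS' [FORCE]. ROWS is JSON, a list of rows, each a list of 7 numbers: the shift along the tool's x, y, z in units of 25 mm (1.0 is 25 mm), then the turn, a rotation vector about the tool's x, y, z in units of 6 degrees (1.0 is 6 degrees), then the finger opening in mm, from 0 to 85.4. A call has 1 to 12 rows; each row is the pose to reach, as a shift and turn from the pose commanded when the call began, along the tool's axes at that moment; what a row does not reach only later rows make up. A row lasts 1/8 s, in which the tool goes at most 62.5 mm and 10.7 degrees, less where a joint would pass 70% of its speed; a pose out of reach is approached as far as the arm can. A call with a gripper value outside its range is refused whole. The fingers move at their own pace and stop on an object; FORCE is the grip in N (left out, the last holds). Time passes only in rows, so rows that repeat a pose let the fingers close. It gives the time, the measured TCP pose, the force and the opening at its end, in the units of the state.
- get_state(): the state, without advancing time (a new reading comes with each control period).
- grab_frame(name): name is "scene" or "top" or "wrist"; returns a dict with "frame" (420x560x3 uint8, red, green, blue), "fov_y" (degrees; the focal length in pixels is half the picture's height over the tangent of half this angle, whatever the lens; pixels are square), "cx", "cy" (the principal point, pixels), "k1" (the pictures are not rectified: a ray, as slopes to the right and down, at radius r is drawn at 1 + k1 r^2 times it, then the intrinsics apply), "cam_to_world" (4x4, takes a point from camera to world coordinates). Camera axes: x right, y down, z forward; pixel columns grow to the right and rows downward; lengths in m; the calibration is good to about 2 mm. A picture is of the moment at which its call begins. There is no depth.
- hand_in(): hands the job in, once; it reports no verdict.
The state is a dict: "t": time; "q": joint angles; "joint_velocities": joint speeds; "joint_efforts": joint torques, N m; "eef_pos": TCP position; "ee_rot": TCP orientation; "wrist_force": force on the tool from outside, world axes, zero at the start; "moment": the same for the moment, N m; "opening": finger opening in m.
Only numpy, scipy, OpenCV 4.12 (cv2) and the standard library are available. Lean on these libraries where they do the work, as an engineer would, in place of code of your own. Each camera call takes 0.05 s, during which the arm holds its last target. There are 200 camera calls.

TASK

Pack the spare-parts kit case in its two layers: first stand the switch box upright on the floor of the empty pocket in the bottom of the case, beside the solder reel, and let go of it. Then take the upper tray with the circuit board by its grip and lower it into the case over the bottom layer, so that it rests level on all four corner posts with its long side along the case's.

Things in the scene. Friction and masses are not known exactly. Their poses are not given: they have to be found in the camera images.
- kit_case: Open grey case fixed on the bench, 138 x 188 mm outside (x, y), 64 mm high, inside 130 x 180, walls and floor 4 thick. Origin: centre of its underside; y along the long side. Black posts 24 x 24 mm in the inner corners, tops 52 mm above the underside, carry the upper tray. On the floor two pockets framed by 8 mm high ribs: the empty one (+y side) and one with a loose solder reel 37 mm tall (-y side).
- empty_pocket (a point): Centre of the empty pocket at its floor, 4 mm above the bench. The pocket is 54 mm along x and 70 mm along y (axes as the case's) inside its ribs, 3 mm thick and 8 mm high; above these it is open to the case walls and posts.
- switch_box: Switch box: plastic case 34 x 50 x 38 mm (x, y, z), 50 to 100 g, a slot-shaped rocker on one broad face (-x); loose, upright, right of the case, its place changing with two round things that stay out (jar 76 mm tall, domed tip cleaner). Origin: centre of the underside. Body x -13 to +17, y -25 to +25 mm; rocker to x -17. Any turn about the vertical will do.
- upper_tray: Upper tray (divider): aluminium plate 114 x 164 mm (x, y), 4 thick, edge 10 high, 0.21 kg, balanced; loose, flat on the bench left of the case. Origin: centre of its underside; y along the long side. In its middle an upright black grip tab, 12 mm thick (x), 32 wide (y), top 50 mm up. Board (+y) and part box (-y), to 28 mm high, fixed on it over 25 mm from the tab's centre. 8 mm play all round in the case.
Mind the look-alikes: they are no part of the job. There is more than one size of the switch_box; the job needs the largest.

How it is judged:
On the way, in this order (a step that is already met when the one before it is completed fails the run):
1. the switch box stands released in the empty pocket (x of switch_box in the frame of empty_pocket between -0.02 and 0.02 m and y of switch_box in the frame of empty_pocket between -0.02 and 0.02 m and z of switch_box in the frame of empty_pocket between -0.004 and 0.005 m and angle between switch_box's own z axis and vertical below 0.12 rad and contact force between the fingers and switch_box below 0.1 N and linear speed of switch_box below 0.02 m/s), for 0.2 s.
2. the upper tray rests on the corner posts, released (x of switch_box in the frame of empty_pocket between -0.02 and 0.02 m and y of switch_box in the frame of empty_pocket between -0.02 and 0.02 m and z of switch_box in the frame of empty_pocket between -0.004 and 0.005 m and angle between switch_box's own z axis and vertical below 0.12 rad and x of upper_tray in the frame of kit_case between -0.014 and 0.014 m and y of upper_tray in the frame of kit_case between -0.014 and 0.014 m and z of upper_tray in the frame of kit_case between 0.048 and 0.056 m and angle between upper_tray's own z axis and vertical below 0.06 rad and angle between the y axis of upper_tray and the y axis of kit_case, either way round below 0.26 rad and contact force between the fingers and upper_tray below 0.1 N), for 0.2 s.
At the end, for the whole second after the job is handed in: Switch box upright (7 deg) on the floor of the empty pocket (within 20 mm in x and y, -4 to +5 mm in z); upper tray on the four posts in the case (underside 48 to 56 mm above the case's, centred within 14 mm in x and y, level to 3.4 deg, parallel to 15 deg either way round); both released, at rest (all of step 2 and contact force between the fingers and switch_box below 0.1 N and linear speed of each of switch_box, upper_tray below 0.02 m/s); the robot touches nothing.
It also fails if it takes over 61 s, if anything falls off the work surface, if the arm or the gripper's body presses on something with over 40 N, if the wrist force passes 120 N, or if a joint passes its speed limit or range.

## Working session

There is one attempt and no reset: what is moved stays moved. The work goes in short steps, Python scripts to look and compute and a shell command to move; the robot and the scene stay as the last step left them, time stands still between calls to the robot, and variables do not carry over. Pictures are saved under pics/ and viewed, on a budget of 10 in all, crops included, one or two more only if the job needs it, and the job is handed in when it is done.

```bash
mkdir -p pics; ls; cat > h.py <<'E'
from workcell import *
import numpy as np, cv2, json, sys
from scipy.spatial.transform import Rotation as Ro
def K(f):
    h=f["frame"].shape[0]; F=h/2/np.tan(np.radians(f["fov_y"])/2)
    return np.array([[F,0,f["cx"]],[0,F,f["cy"]],[0,0,1]]), np.array([f["k1"],0,0,0,0.])
def ray(f,uv):
    k,d=K(f); p=cv2.undistortPoints(np.array(uv,float).reshape(-1,1,2),k,d).reshape(-1,2)
    T=np.array(f["cam_to_world"]); D=np.c_[p,np.ones(len(p))]@T[:3,:3].T
    return T[:3,3],D
def onz(f,uv,z):
    o,D=ray(f,uv); return o+D*((z-o[2])/D[:,2])[:,None]
def proj(f,P):
    k,d=K(f); T=np.linalg.inv(np.array(f["cam_to_world"]))
    return cv2.projectPoints(np.array(P,float).reshape(-1,1,3),cv2.Rodrigues(T[:3,:3])[0],T[:3,3],k,d)[0].reshape(-1,2)
def grab(n,tag):
    f=grab_frame(n); np.save(f'pics/{tag}.npy',f,allow_pickle=True); cv2.imwrite(f'pics/{tag}.png',f["frame"][:,:,::-1]); return f
def load(tag): return np.load(f'pics/{tag}.npy',allow_pickle=True).item()
def tool(target,yaw=None):
    "units for shift to world target from the current TCP (tool axes)"
    s=get_state(); R=Ro.from_euler('xyz',s["ee_rot"]); return R.inv().apply(np.array(target)-s["eef_pos"])/0.025
E
python3 - <<'E'
from h import *
for n in ("top","scene"):
    f=grab(n,n+'0'); print(n,f["fov_y"],f["cx"],f["cy"],f["k1"],np.round(f["cam_to_world"],3).tolist())
s=get_state(); print(s)
E
```

```text
pics
top 50.46122535962591 282.3322258284282 206.88019412018414 -0.12565300152387104 [[-0.024, -0.984, 0.177, 0.288], [-1.0, 0.024, -0.004, 0.011], [-0.001, -0.177, -0.984, 1.273], [0.0, 0.0, 0.0, 1.0]]
scene 55.01367217839497 283.7169320700341 215.25068175461908 -0.0635580352073543 [[0.782, -0.396, 0.482, 0.034], [-0.623, -0.471, 0.624, -0.625], [-0.021, -0.788, -0.615, 0.662], [0.0, 0.0, 0.0, 1.0]]
{'t': 0.1, 'q': array([ 1.59210294e+00,  3.59316756e-01,  1.11242895e-02, -3.13771945e-04,
       -1.22409709e+00, -2.88076357e-01]), 'joint_velocities': array([ 0.00072087, -0.00158991,  0.00088402, -0.00059134, -0.00058019,
        0.00058719]), 'joint_efforts': array([-5.01404411e-04, -5.84764373e+01,  2.94110209e+01,  6.95452362e+00,
       -3.16999933e-03,  4.24210427e-06]), 'eef_pos': array([0.17786741, 0.65068246, 0.23044406]), 'ee_rot': array([ 3.14007715e+00, -1.41453257e-04, -2.66876476e-01]), 'wrist_force': array([-0.08034055, -0.63140973,  0.73379576]), 'moment': array([-0.00287639,  0.03104122,  0.0382258 ]), 'opening': 0.08521401138148385}
```

View pics/top0.png

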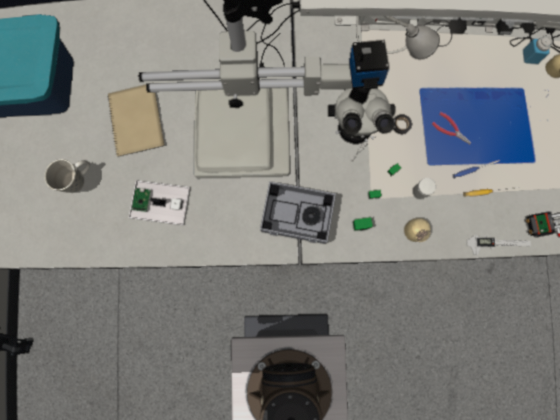

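View pics/scene0.png

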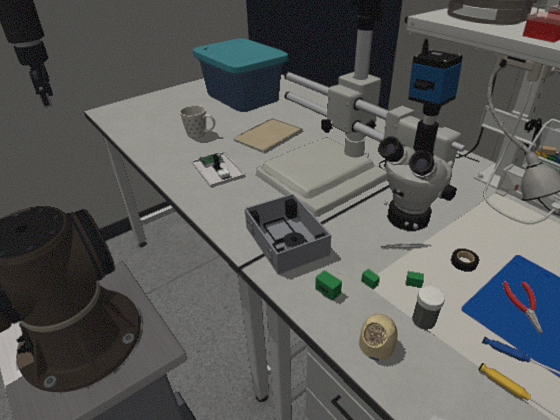

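Candidates for the switch box, in top-view pixels, are green boxes at (363,224), (375,194) and (394,169). The one at (363,224), which is (328,285) in the scene view, looks largest. The case is at (300,213) and the tray at (160,202). I'll measure them and confirm in one enlarged crop.

```bash
python3 - <<'E'
from h import *
f=load('top0'); g=load('scene0')
for n,F in(('top',f),('scene',g)):
    hsv=cv2.cvtColor(F["frame"],cv2.COLOR_RGB2HSV); m=cv2.inRange(hsv,(45,120,40),(85,255,255))
    c,_=cv2.findContours(m,cv2.RETR_EXTERNAL,cv2.CHAIN_APPROX_NONE)
    for q in c:
        if cv2.contourArea(q)<25: continue
        r=cv2.minAreaRect(q); b=cv2.boxPoints(r); W=onz(F,b,0.036)
        e=np.linalg.norm(np.diff(W[:3,:2],axis=0),axis=1)
        print(n,np.round(r[0]),'ctr',W.mean(0).round(4),'edges',e.round(4),'dirs',np.degrees(np.arctan2(*(W[1]-W[0])[[1,0]])).round(1),np.degrees(np.arctan2(*(W[2]-W[1])[[1,0]])).round(1))
a=cv2.resize(f["frame"][150:260,240:440],None,fx=4,fy=4,interpolation=cv2.INTER_CUBIC)
cv2.imwrite('pics/c1.png',a[:,:,::-1])
a=cv2.resize(f["frame"][165:240,115:205],None,fx=6,fy=6,interpolation=cv2.INTER_CUBIC)
cv2.imwrite('pics/c2.png',a[:,:,::-1])
E
```

```text
top [362. 223.] ctr [ 0.4581 -0.2184  0.036 ] edges [0.0512 0.0284] dirs -82.0 -173.8
top [542. 223.] ctr [ 0.4448 -0.7565  0.036 ] edges [0.0242 0.0519] dirs -77.2 -169.5
top [374. 194.] ctr [ 0.5427 -0.2573  0.036 ] edges [0.032  0.0168] dirs -83.1 -175.6
top [140. 199.] ctr [0.5437 0.4125 0.036 ] edges [0.0497 0.0378] dirs -7.5 -100.9
top [394. 169.] ctr [ 0.6137 -0.3185  0.036 ] edges [0.0323 0.0163] dirs -47.1 -138.3
scene [414. 279.] ctr [ 0.599  -0.3355  0.036 ] edges [0.039  0.0318] dirs 32.4 -51.8
scene [328. 285.] ctr [ 0.4492 -0.2302  0.036 ] edges [0.0533 0.064 ] dirs 22.3 -84.1
scene [370. 278.] ctr [ 0.5289 -0.2743  0.036 ] edges [0.0355 0.0404] dirs 16.1 -90.6
```

View pics/c1.png

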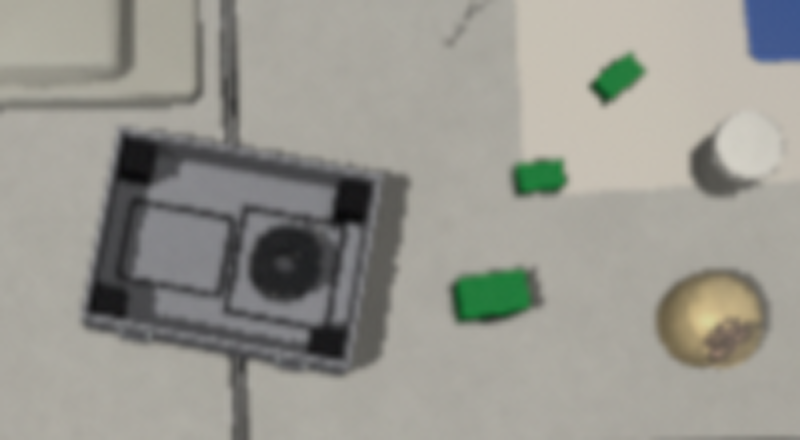

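View pics/c2.png

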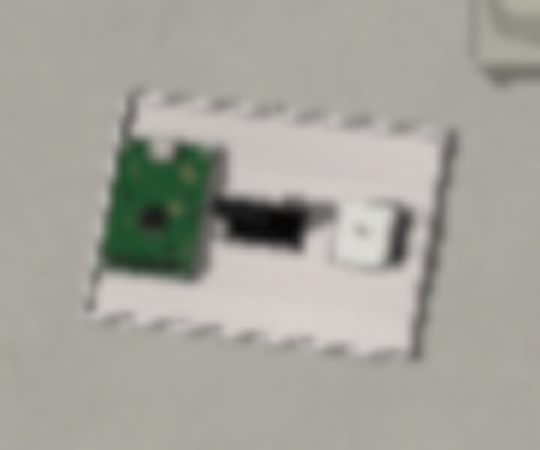

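The crop confirms it: the box at (363,224) measures about 51 x 28 mm on top, and the other two about 32 x 17, so this is the largest. Its upper face in the crop is at about (493,293). The case posts are black squares at (137,158), (353,202), (327,341) and (109,300) in the crop, with the empty pocket on the left (+y) and the reel on the right.

```bash
python3 - <<'E'
from h import *
f=load('top0'); g=load('scene0')
P=onz(f,np.array([(137,158),(353,202),(327,341),(109,300)])/4+(239.6,149.6),0.052)
print('posts',P.round(4).tolist(),'c',P.mean(0).round(4)); 
d=(P[0]-P[1])+(P[3]-P[2]); print('case y dir deg',np.degrees(np.arctan2(d[1],d[0])), np.linalg.norm(d)/2)
PK=onz(f,np.array([(138,202),(235,215),(219,294),(124,281)])/4+(239.6,149.6),0.012); print('pocket',PK.mean(0).round(4))
T=onz(f,np.array([(133,90),(455,130),(415,358),(90,312)])/6+(114.6,164.6),0.010)
print('tray',T.round(4).tolist(),T.mean(0).round(4)); d=(T[0]-T[1])+(T[3]-T[2]); print('tray y deg',np.degrees(np.arctan2(d[1],d[0])),np.linalg.norm(d)/2)
for w in [(.45,.30,.23),(.458,-.218,.16)]: print(w,tool(w))
w=grab_frame('wrist');s=get_state();R=Ro.from_euler('xyz',s["ee_rot"]).as_matrix();C=np.array(w["cam_to_world"]);print(w["fov_y"],R.T@(C[:3,3]-s["eef_pos"]),(R.T@C[:3,:3]).round(2))
E
```

```text
posts [[0.5594, 0.0287, 0.052], [0.5243, -0.1216, 0.052], [0.4272, -0.0996, 0.052], [0.4594, 0.0501, 0.052]] c [ 0.4926 -0.0356  0.052 ]
case y dir deg 77.36053447704033 0.15367169653181625
pocket [5.015e-01 5.000e-04 1.200e-02]
tray [[0.608, 0.4341, 0.01], [0.5833, 0.2729, 0.01], [0.4717, 0.2908, 0.01], [0.4977, 0.4515, 0.01]] [0.5402 0.3623 0.01  ]
tray y deg 81.06458891972495 0.16293069680838893
(0.45, 0.3, 0.23) [14.19923001 10.66001075  0.03592637]
(0.458, -0.218, 0.16) [19.97177948 30.55785116  2.86690143]
58.666356105022764 [ 0.08286476  0.00056017 -0.14228031] [[ 0.   -0.95 -0.32]
 [ 1.    0.   -0.  ]
 [ 0.   -0.32  0.95]]
```

```bash
python3 -m handwheel '[[14.2,10.7,0,0,0,0,85],[14.2,10.7,0,0,0,0,85],[14.2,10.7,0,0,0,0,85],[14.2,10.7,0,0,0,0,85],[14.2,10.7,0,0,0,0,85],[14.2,10.7,0,0,0,0,85],[14.2,10.7,0,0,0,0,85],[20,30.6,2.8,0,0,-3.9,85],[20,30.6,2.8,0,0,-3.9,85],[20,30.6,2.8,0,0,-3.9,85],[20,30.6,2.8,0,0,-3.9,85],[20,30.6,2.8,0,0,-3.9,85]]' 40
python3 - <<'E'
from h import *
s=get_state(); print(s["q"],tool((.458,-.218,.16)),np.degrees(s["ee_rot"]))
E
```

```text
t: 1.65
eef_pos: [0.4529, -0.0053, 0.1901]
ee_rot: [-3.141, -0.001, 0.142]
wrist_force: [1.1, -0.1, 0.4]
opening: 0.085
[ 4.25661549e-01  1.91872183e-02 -5.17163214e-01  3.65508160e-05
 -1.03364323e+00  1.28735850e+00] [-1.00669177  8.45286628  1.20136291] [-1.79988867e+02 -4.46577634e-02  8.14988564e+00]
```

```bash
python3 -m handwheel '[[-1,8.45,1.2,0,0,0,85],[-1,8.45,1.2,0,0,0,85],[-1,8.45,1.2,0,0,0,85],[-1,8.45,1.2,0,0,0,85],[-1,8.45,1.2,0,0,0,85],[-1,8.45,1.2,0,0,0,85]]'
python3 - <<'E'
from h import *
f=grab('wrist','w1'); s=get_state(); print(s["eef_pos"],s["q"])
hsv=cv2.cvtColor(f["frame"],cv2.COLOR_RGB2HSV); m=cv2.inRange(hsv,(45,120,25),(85,255,255))
c,_=cv2.findContours(m,cv2.RETR_EXTERNAL,cv2.CHAIN_APPROX_NONE)
for q in sorted(c,key=cv2.contourArea)[-2:]:
    print(cv2.contourArea(q),cv2.approxPolyDP(q,6,True).reshape(-1,2).tolist())
E
```

```text
t: 2.4
eef_pos: [0.4582, -0.2159, 0.16]
ee_rot: [-3.141, 0.0, 0.141]
wrist_force: [0.2, -0.2, 0.2]
opening: 0.0852
[ 0.45835373 -0.21557242  0.16015466] [-5.13734983e-02  1.42638815e-01 -4.54860420e-01 -1.58341513e-04
 -9.73200409e-01  1.76420344e+00]
1571.5 [[342, 74], [340, 99], [391, 103], [394, 75]]
2983.0 [[263, 173], [262, 219], [323, 219], [320, 173]]
```

View pics/w1.png

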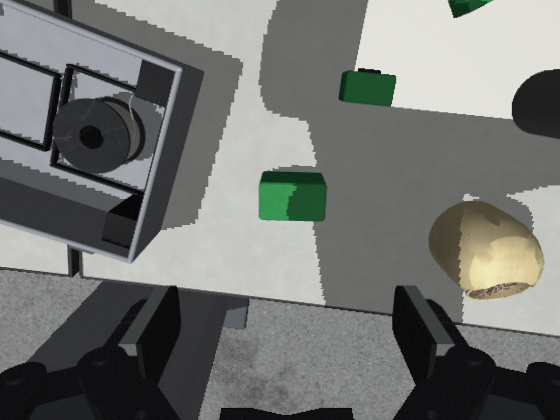

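The wrist view shows the green box with its far-side strip (rows 173–182) and its top face (rows 182–219, cols 260–325). There is no rocker on the visible far side, so it faces the robot. The domed cleaner stands clear at (490,240).

```bash
python3 - <<'E'
from h import *
f=load('w1'); 
a=f["frame"][165:226,290:293].mean(1).astype(int); print([(165+i,*v) for i,v in enumerate(a) if 5<i<24 or i>48])
m=cv2.inRange(cv2.cvtColor(f["frame"],cv2.COLOR_RGB2HSV),(45,120,25),(85,255,255))
for r in (178,184,190,200,210,216,218):
    x=np.where(m[r,250:335])[0]+250; print(r,x.min(),x.max())
E
```

```text
[(171, np.int64(99), np.int64(101), np.int64(98)), (172, np.int64(12), np.int64(47), np.int64(25)), (173, np.int64(13), np.int64(47), np.int64(25)), (174, np.int64(12), np.int64(47), np.int64(24)), (175, np.int64(14), np.int64(48), np.int64(25)), (176, np.int64(14), np.int64(48), np.int64(26)), (177, np.int64(12), np.int64(47), np.int64(25)), (178, np.int64(15), np.int64(47), np.int64(26)), (179, np.int64(13), np.int64(48), np.int64(24)), (180, np.int64(14), np.int64(48), np.int64(26)), (181, np.int64(14), np.int64(48), np.int64(24)), (182, np.int64(17), np.int64(56), np.int64(29)), (183, np.int64(35), np.int64(102), np.int64(55)), (184, np.int64(46), np.int64(123), np.int64(68)), (185, np.int64(55), np.int64(144), np.int64(80)), (186, np.int64(57), np.int64(145), np.int64(81)), (187, np.int64(58), np.int64(148), np.int64(82)), (188, np.int64(60), np.int64(149), np.int64(84)), (214, np.int64(29), np.int64(81), np.int64(45)), (215, np.int64(29), np.int64(81), np.int64(44)), (216, np.int64(30), np.int64(80), np.int64(44)), (217, np.int64(29), np.int64(81), np.int64(45)), (218, np.int64(27), np.int64(80), np.int64(43)), (219, np.int64(30), np.int64(81), np.int64(44)), (220, np.int64(75), np.int64(110), np.int64(84)), (221, np.int64(200), np.int64(203), np.int64(197)), (222, np.int64(200), np.int64(203), np.int64(197)), (223, np.int64(200), np.int64(202), np.int64(197)), (224, np.int64(200), np.int64(202), np.int64(197)), (225, np.int64(200), np.int64(202), np.int64(197))]
178 262 322
184 260 324
190 260 325
200 260 325
210 260 324
216 260 323
218 261 323
```

```bash
python3 - <<'E'
from h import *
f=load('w1'); W=onz(f,[(260,183),(326,183),(325,220),(260,220)],0.038)
print(W.round(4).tolist(),W.mean(0)); d=W[1]-W[0]+W[2]-W[3]; print('dir',np.degrees(np.arctan2(d[1],d[0])),np.linalg.norm(d)/2,np.linalg.norm(W[3]-W[0]))
c=W.mean(0); c[2]=.011; print(tool(c))
# reel + case from this wrist view: post tops
E
```

```text
[[0.4711, -0.1955, 0.038], [0.4778, -0.243, 0.038], [0.4495, -0.2472, 0.038], [0.4426, -0.1989, 0.038]] [ 0.46025529 -0.2211306   0.038     ]
dir -81.89722225689322 0.04842967811616953 0.02861884119902777
[0.04312924 0.23150715 5.96616636]
```

```bash
python3 -m handwheel '[[0.05,0.23,2.5,0,0,0,85],[0.05,0.23,4.5,0,0,0,85],[0.05,0.23,5.9,0,0,0,85],[0.05,0.23,5.9,0,0,0,85],[0.05,0.23,5.9,0,0,0,45],[0.05,0.23,5.9,0,0,0,40],[0.05,0.23,5.9,0,0,0,40],[0.05,0.23,5.9,0,0,0,40],[0.05,0.23,5.9,0,0,0,40]]' 40
```

```text
t: 3.58
eef_pos: [0.4619, -0.2216, 0.0146]
ee_rot: [3.141, -0.004, 0.142]
wrist_force: [0.4, 2.8, 7.4]
opening: 0.0491
```

```bash
python3 -m handwheel '[[0,0,-1.5,0,0,0,40],[0,0,-3.5,0,0,0,40],[0,0,-4.5,0,0,0,40],[0,0,-4.5,0,0,0,40]]' 40
python3 - <<'E'
from h import *
f=grab('wrist','w2'); print(tool((.484,-.0727,.124)),tool((.5015,.0005,.124)),get_state()["wrist_force"])
E
```

```text
t: 4.08
eef_pos: [0.4621, -0.2218, 0.1284]
ee_rot: [3.14, -0.006, 0.142]
wrist_force: [0.7, -0.4, -1.3]
opening: 0.0491
[ 1.74965792 -5.76725752  0.11214127] [ 2.8552173  -8.56742117  0.11458921] [ 0.76836978 -1.0921977  -2.23447788]
```

View pics/w2.png

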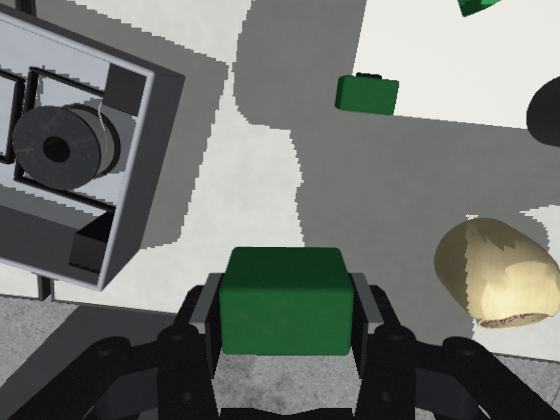

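The box is held squarely: its top edge is at row 290 and its bottom far edge at row 248. The pad tips end around row 275. I'll work out how far the tips reach.

```bash
python3 - <<'E'
from h import *
f=load('w2'); s=get_state(); R=Ro.from_euler('xyz',s["ee_rot"])
for d in (-.02,-.01,-.005,0,.005,.01): print(d,proj(f,s["eef_pos"]+R.apply([[.011,-.025,d],[.011,.025,d],[.013,-.025,d],[.013,.025,d]])).round(0).tolist())
for row,nm in((248,'bottom'),(290,'top')):
  for d in (-.04,-.03,-.02,-.01,0,.01,.02): print(nm,row,d,proj(f,s["eef_pos"]+R.apply([.0135,0,d])).round(0).tolist())
E
```

```text
-0.02 [[217.0, 290.0], [350.0, 290.0], [217.0, 285.0], [351.0, 285.0]]
-0.01 [[222.0, 277.0], [346.0, 277.0], [221.0, 272.0], [346.0, 272.0]]
-0.005 [[224.0, 271.0], [344.0, 271.0], [223.0, 266.0], [345.0, 267.0]]
0 [[225.0, 265.0], [343.0, 265.0], [225.0, 261.0], [343.0, 261.0]]
0.005 [[227.0, 260.0], [341.0, 260.0], [227.0, 256.0], [341.0, 256.0]]
0.01 [[229.0, 255.0], [339.0, 255.0], [229.0, 251.0], [340.0, 251.0]]
bottom 248 -0.04 [[283.0, 314.0]]
bottom 248 -0.03 [[284.0, 298.0]]
bottom 248 -0.02 [[284.0, 284.0]]
bottom 248 -0.01 [[284.0, 271.0]]
bottom 248 0 [[284.0, 260.0]]
bottom 248 0.01 [[284.0, 250.0]]
bottom 248 0.02 [[284.0, 242.0]]
top 290 -0.04 [[283.0, 314.0]]
top 290 -0.03 [[284.0, 298.0]]
top 290 -0.02 [[284.0, 284.0]]
top 290 -0.01 [[284.0, 271.0]]
top 290 0 [[284.0, 260.0]]
top 290 0.01 [[284.0, 250.0]]
top 290 0.02 [[284.0, 242.0]]
```

```bash
python3 -m handwheel '[[3,-8.5,0,0,0,3.45,40],[3,-8.5,0,0,0,3.45,40],[3,-8.5,0,0,0,3.45,40],[3,-8.5,0,0,0,3.45,40],[3,-8.5,0,0,0,3.45,40],[3,-8.5,0,0,0,3.45,40]]' 40
python3 - <<'E'
from h import *
f=grab('wrist','w3'); s=get_state(); print(s["eef_pos"],np.degrees(s["ee_rot"]))
E
```

```text
t: 4.88
eef_pos: [0.5039, -0.0006, 0.1243]
ee_rot: [3.141, 0.002, -0.219]
wrist_force: [-0.1, 0.1, -1.4]
opening: 0.0492
[ 0.50389721 -0.00120827  0.12440549] [ 1.79958977e+02  7.96164891e-02 -1.26019588e+01]
```

View pics/w3.png

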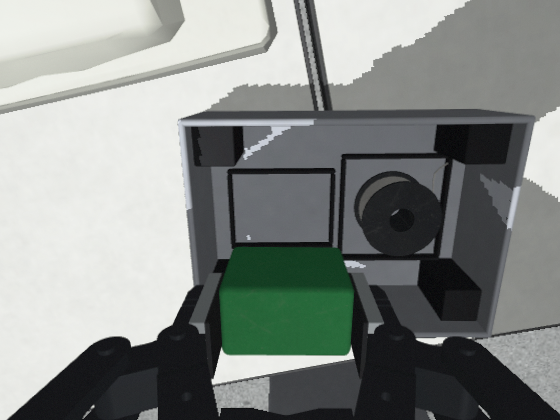

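The pocket is fully visible: rib frame at cols 229–336, rows 169–245. The reel is at (400,218) and the held box is clear above the case.

```bash
python3 - <<'E'
from h import *
f=load('w3'); W=onz(f,[(232,172),(332,171),(334,243),(234,245)],.012); c=W.mean(0)
d=W[1]-W[0]+W[2]-W[3]; print(W.round(4).tolist(),c,np.degrees(np.arctan2(d[1],d[0])),np.linalg.norm(d)/2,np.linalg.norm(W[0]-W[3]))
C=onz(f,[(180,121),(533,118),(494,334)],.064); print('rim outer',C.round(4).tolist(),(C[0]+C[2])/2)
# box origin now: bottom far edge & body
s=get_state();R=Ro.from_euler('xyz',s["ee_rot"])
B=onz(f,[(221,290),(352,290),(349,354),(223,354)],s["eef_pos"][2]+.0235); print('box top',B.round(4).tolist(),B.mean(0))
o=B.mean(0)-R.apply([.002,0,0]); print('shift units',R.inv().apply(c-o)/.025, tool((0.5,0,.0186)))
E
```

```text
[[0.5372, 0.0298, 0.012], [0.5229, -0.038, 0.012], [0.4692, -0.0298, 0.012], [0.4837, 0.0428, 0.012]] [0.50324087 0.00115767 0.012     ] -101.6063760002268 0.07167085843487785 0.05510894254600096
rim outer [[0.5792, 0.0392, 0.064], [0.5403, -0.1407, 0.064], [0.4093, -0.1153, 0.064]] [ 0.49426918 -0.03804965  0.064     ]
box top [[0.5217, 0.0189, 0.1479], [0.5115, -0.0271, 0.1479], [0.4843, -0.0215, 0.1479], [0.4948, 0.0256, 0.1479]] [ 0.50308063 -0.00103752  0.14790549]
shift units [ 0.07465185 -0.09098298  5.4361685 ] [-0.1567966  -0.0161855   4.23243103]
```

```bash
python3 -m handwheel '[[0.07,-0.09,2,0,0,0,40],[0.07,-0.09,3.5,0,0,0,40],[0.07,-0.09,4,0,0,0,40],[0.07,-0.09,4.22,0,0,0,40],[0.07,-0.09,4.22,0,0,0,40],[0.07,-0.09,4.22,0,0,0,40]]' 40
```

```text
t: 5.68
eef_pos: [0.5077, 0.0014, 0.0207]
ee_rot: [-3.141, -0.002, -0.22]
wrist_force: [-0.2, -0.1, -0.1]
opening: 0.049
```

```bash
python3 -m handwheel '[[0,0,0,0,0,0,53],[0,0,0,0,0,0,57],[0,0,0,0,0,0,57],[0,0,0,0,0,0,57]]'
```

```text
t: 6.18
eef_pos: [0.5069, 0.0012, 0.0197]
ee_rot: [-3.142, -0.0, -0.22]
wrist_force: [0.7, -0.4, 0.8]
opening: 0.0568
```

```bash
python3 -m handwheel '[[0,0,-1,0,0,0,57],[0,0,-3,0,0,0,57],[0,0,-5,0,0,0,57],[0,0,-6,0,0,0,57],[0,0,-6,0,0,0,57]]'
python3 - <<'E'
from h import *
f=grab('wrist','w4'); s=get_state(); print(s["eef_pos"],s["q"],np.degrees(s["ee_rot"]))
m=cv2.inRange(cv2.cvtColor(f["frame"],cv2.COLOR_RGB2HSV),(45,120,25),(85,255,255))
c,_=cv2.findContours(m,cv2.RETR_EXTERNAL,cv2.CHAIN_APPROX_NONE); q=max(c,key=cv2.contourArea); print(cv2.approxPolyDP(q,4,True).reshape(-1,2).tolist())
print(tool((.5402,.3623,.16)))
E
```

```text
t: 6.8
eef_pos: [0.5081, 0.0016, 0.1719]
ee_rot: [-3.139, -0.004, -0.219]
wrist_force: [0.2, -0.9, -0.2]
opening: 0.0571
[0.50709857 0.00135243 0.17027862] [ 3.90401454e-01  1.32247663e-01 -4.41240201e-01 -2.21549460e-04
 -9.95375653e-01  9.60741213e-01] [-1.79927815e+02 -8.46563292e-02 -1.25921785e+01]
[[259, 176], [257, 220], [317, 220], [319, 188], [314, 175]]
[ -1.85600371 -14.37875312   0.42651857]
```

View pics/w4.png

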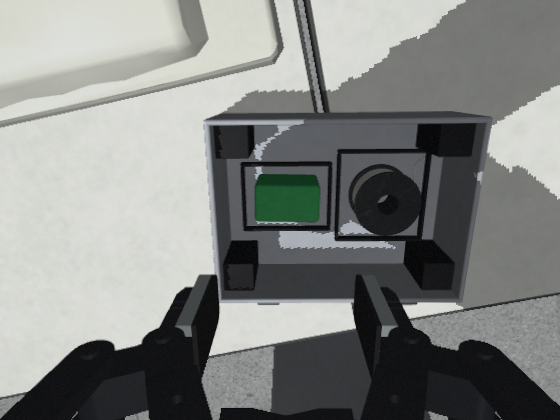

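The box stands upright in the pocket: green top at cols 257–319, rows 188–220, with a gap to the ribs all round. The fingers are clear. Next is the tray.

```bash
python3 -m handwheel '[[-1.85,-14.4,0,0,0,14.4,60],[-1.85,-14.4,0,0,0,14.4,60],[-1.85,-14.4,0,0,0,14.4,60],[-1.85,-14.4,0,0,0,14.4,60],[-1.85,-14.4,0,0,0,14.4,60],[-1.85,-14.4,0,0,0,14.4,60],[-1.85,-14.4,0,0,0,14.4,60],[-1.85,-14.4,0,0,0,14.4,60],[-1.85,-14.4,0,0,0,14.4,60],[-1.85,-14.4,0,0,0,14.4,60],[-1.85,-14.4,0,0,0,14.4,60]]'
python3 - <<'E'
from h import *
g=load('w4'); W=onz(g,[(257,188),(319,188),(317,220),(257,220)],.042); print('box top',W.round(4).tolist(),W.mean(0))
C=onz(g,[(205,120),(491,118),(463,303),(218,301)],.064); c=C.mean(0); d=C[0]-C[1]+C[3]-C[2]; print('case',C.round(4).tolist(),c,np.degrees(np.arctan2(d[1],d[0])))
f=grab('wrist','w5'); s=get_state(); print(s["eef_pos"],s["q"],np.degrees(s["ee_rot"]))
E
```

```text
t: 8.22
eef_pos: [0.5402, 0.3623, 0.1694]
ee_rot: [3.141, -0.0, -1.726]
wrist_force: [-0.8, 0.5, 0.4]
opening: 0.0603
box top [[0.523, 0.0205, 0.042], [0.5129, -0.0251, 0.042], [0.4881, -0.0187, 0.042], [0.4982, 0.0267, 0.042]] [0.50555064 0.00083787 0.042     ]
case [[0.5799, 0.0394, 0.064], [0.5405, -0.1411, 0.064], [0.4065, -0.1139, 0.064], [0.448, 0.0681, 0.064]] [ 0.49371462 -0.03686941  0.064     ] 77.42211019297478
[0.54022097 0.36237458 0.16951669] [ 8.90143529e-01  3.61593496e-01 -1.29620903e-01 -9.85648424e-06
 -1.07964451e+00 -1.04539275e+00] [ 1.79997771e+02 -2.85251502e-03 -9.88953912e+01]
```

View pics/w5.png

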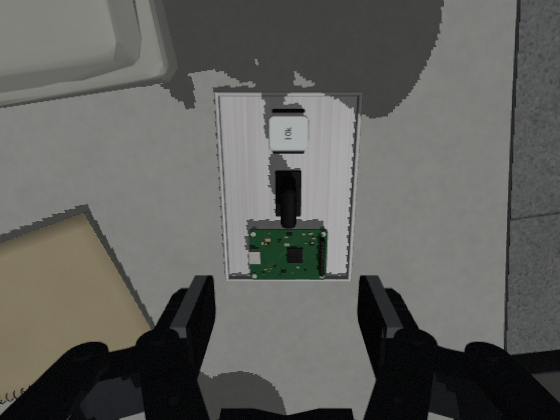

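The tray lies straight in view: corners (215,94), (362,94), (351,280), (226,280). The black tab spans cols 276–301, rows 170–228, with the board below it and the part box above.

```bash
python3 - <<'E'
from h import *
f=load('w5'); W=onz(f,[(215,94),(362,94),(351,280),(226,280)],.010); c=W.mean(0); d=W[3]-W[0]+W[2]-W[1]
a=np.arctan2(d[1],d[0]); print(W.round(4).tolist(),c,np.degrees(a),np.linalg.norm(d)/2,np.linalg.norm(W[1]-W[0]))
y=np.array([np.cos(a),np.sin(a),0]);x=np.array([y[1],-y[0],0])
for h in(.004,.05): print(h,proj(f,[c*[1,1,0]+x*i*.006+y*j*.016+[0,0,h] for i,j in((-1,-1),(1,-1),(1,1),(-1,1))]).round(0).tolist())
c[2]=.024; print(tool(c))
im=f["frame"][160:235,262:315].astype(int).sum(2)
for r in range(165,235,5): print(r,[262+int(i) for i in np.where(im[r-160]<110)[0][[0,-1]]] if (im[r-160]<110).any() else None)
E
```

```text
[[0.5822, 0.2781, 0.01], [0.4709, 0.2954, 0.01], [0.4949, 0.4542, 0.01], [0.6069, 0.4367, 0.01]] [0.53873728 0.36610678 0.01      ] 81.27199828218761 0.16055883599848775 0.11270498696456913
0.004 [[296.0, 175.0], [281.0, 175.0], [282.0, 211.0], [295.0, 211.0]]
0.05 [[297.0, 189.0], [281.0, 189.0], [281.0, 230.0], [297.0, 230.0]]
[-0.13860527  0.08149176  5.82066394]
165 None
170 None
175 [276, 300]
180 [276, 300]
185 [276, 300]
190 [276, 299]
195 [276, 299]
200 [276, 299]
205 [276, 299]
210 [276, 299]
215 [276, 299]
220 [281, 295]
225 [282, 294]
230 [287, 288]
```

```bash
python3 -m handwheel '[[-0.14,0.08,2.5,0,0,0,50],[-0.14,0.08,4.5,0,0,0,50],[-0.14,0.08,5.5,0,0,0,50],[-0.14,0.08,5.95,0,0,0,50],[-0.14,0.08,5.95,0,0,0,50],[-0.14,0.08,5.95,0,0,0,20],[-0.14,0.08,5.95,0,0,0,5],[-0.14,0.08,5.95,0,0,0,5],[-0.14,0.08,5.95,0,0,0,5],[-0.14,0.08,5.95,0,0,0,5],[-0.14,0.08,5.95,0,0,0,5]]' 80
```

```text
t: 9.65
eef_pos: [0.5394, 0.367, 0.0224]
ee_rot: [-3.14, 0.002, -1.727]
wrist_force: [-0.9, -0.7, 6.8]
opening: 0.0112
```

```bash
python3 -m handwheel '[[0,0,-0.5,0,0,0,5],[0,0,-1.5,0,0,0,5],[0,0,-3,0,0,0,5],[0,0,-4.4,0,0,0,5],[0,0,-4.4,0,0,0,5],[0,0,-4.4,0,0,0,5]]' 80
python3 - <<'E'
from h import *
f=grab('wrist','w6'); s=get_state(); print(s["eef_pos"],np.degrees(s["ee_rot"]),s["wrist_force"],s["moment"]); print(tool((.4937,-.0369,s["eef_pos"][2])))
E
```

```text
t: 10.4
eef_pos: [0.5382, 0.366, 0.1307]
ee_rot: [3.141, -0.0, -1.728]
wrist_force: [-0.4, 1.0, -3.1]
opening: 0.0107
[0.53805368 0.36580626 0.13000225] [ 1.79930237e+02 -6.45908003e-02 -9.90030023e+01] [ 0.93905103  0.43140954 -2.37590664] [0.01811543 0.03366581 0.01177273]
[16.18741839 -0.76845093  0.0173128 ]
```

View pics/w6.png

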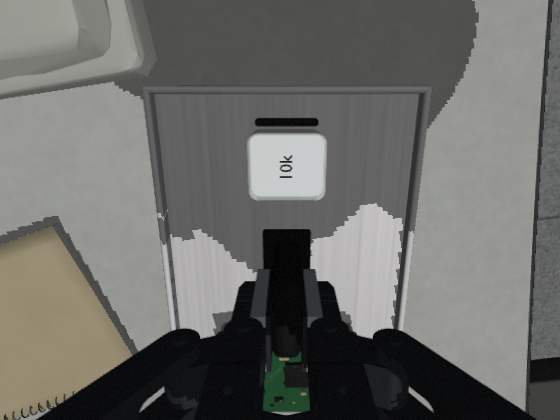

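The tray is off the bench, level and square in the fingers: far corners at (145,89) and (431,89).

```bash
python3 - <<'E'
from h import *
f=load('w6'); s=get_state(); R=Ro.from_euler('xyz',s["ee_rot"]); W=onz(f,[(145,89),(431,89)],s["eef_pos"][2]-.0115)
L=R.inv().apply(W-s["eef_pos"]); print(L.round(4), 'tray centre in tool ~',L.mean(0)-[.082,0,0])
E
python3 -m handwheel '[[16.2,-0.77,0,0,0,0.63,5],[16.2,-0.77,0,0,0,0.63,5],[16.2,-0.77,0,0,0,0.63,5],[16.2,-0.77,0,0,0,0.63,5],[16.2,-0.77,0,0,0,0.63,5],[16.2,-0.77,0,0,0,0.63,5],[16.2,-0.77,0,0,0,0.63,5],[16.2,-0.77,0,0,0,0.63,5],[16.2,-0.77,0,0,0,0.63,5],[16.2,-0.77,0,0,0,0.63,5]]' 80
python3 - <<'E'
from h import *
f=grab('wrist','w7'); s=get_state(); print(s["eef_pos"],np.degrees(s["ee_rot"]),s["wrist_force"]); print(tool((.4937,-.0369,.0745)))
E
```

```text
[[ 0.0813 -0.0552  0.0115]
 [ 0.0813  0.0563  0.0117]] tray centre in tool ~ [-0.00065518  0.00054704  0.01159238]
t: 11.7
eef_pos: [0.4945, -0.036, 0.1305]
ee_rot: [3.141, -0.0, -1.793]
wrist_force: [0.6, 0.2, -2.4]
opening: 0.0106
[ 0.49455694 -0.03591677  0.13056448] [ 1.79975741e+02 -1.02265359e-02 -1.02701932e+02] [-0.22746285  0.11889234 -2.11675344]
[0.04550347 0.02384145 2.24259751]
```

View pics/w7.png

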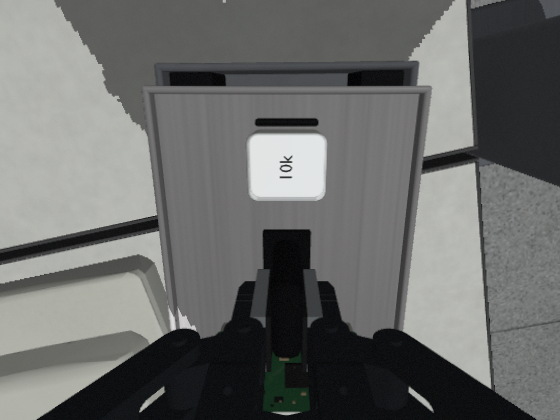

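The case's far rim, cols 156–419, is centred at 287.5 and the tray at 288, parallel to it. It's aligned, so I'm lowering.

```bash
python3 -m handwheel '[[0.07,0,0.6,0,0,0,5],[0.07,0,1.2,0,0,0,5],[0.07,0,1.7,0,0,0,5],[0.07,0,2,0,0,0,5],[0.07,0,2.15,0,0,0,5],[0.07,0,2.22,0,0,0,5],[0.07,0,2.25,0,0,0,5],[0.07,0,2.25,0,0,0,5]]' 80
```

```text
t: 12.75
eef_pos: [0.4943, -0.0383, 0.0749]
ee_rot: [-3.141, 0.0, -1.794]
wrist_force: [1.1, -0.4, -2.2]
opening: 0.0104
```

```bash
python3 -m handwheel '[[0,0,0.04,0,0,0,5],[0,0,0.07,0,0,0,5],[0,0,0.07,0,0,0,5]]' 80
```

```text
t: 13.12
eef_pos: [0.4944, -0.0383, 0.0743]
ee_rot: [-3.14, 0.0, -1.793]
wrist_force: [-6.6, 1.7, 13.8]
opening: 0.0106
```

```bash
python3 -m handwheel '[[0,0,-0.05,0,0,0,14],[0,0,-0.05,0,0,0,20],[0,0,-0.05,0,0,0,36],[0,0,-0.05,0,0,0,36],[0,0,-0.05,0,0,0,36],[0,0,-1,0,0,0,36],[0,0,-3,0,0,0,36],[0,0,-5,0,0,0,36],[0,0,-5,0,0,0,36],[0,0,-5,0,0,0,36]]'
python3 - <<'E'
from h import *
f=grab('wrist','w8'); t=grab('top','t8'); s=get_state(); print(s["eef_pos"],s["wrist_force"])
a=cv2.resize(t["frame"][165:260,240:340],(570,541),interpolation=cv2.INTER_CUBIC)[:420]
cv2.imwrite('pics/f8.png',f["frame"][:,:,::-1])
E
```

```text
t: 14.38
eef_pos: [0.4937, -0.0383, 0.1975]
ee_rot: [3.141, 0.0, -1.794]
wrist_force: [-0.3, -0.1, -1.1]
opening: 0.0359
[ 0.49330442 -0.03851194  0.19657862] [-0.05474924 -0.64974024  0.45126922]
```

View pics/f8.png

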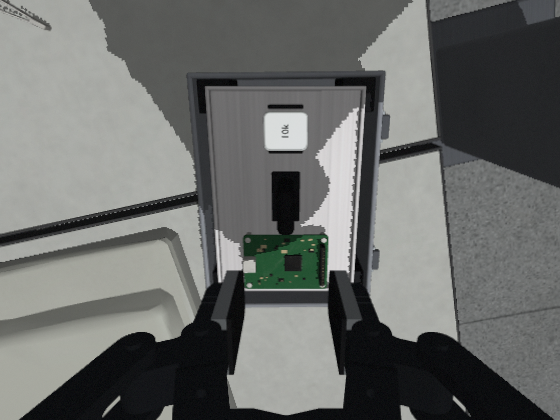

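The tray sits in the case with an even gap all round, and the fingers are clear. One numeric check on centring and level, then I hand in.

```bash
python3 - <<'E'
from h import *
f=load('w8'); T=onz(f,[(207,88),(364,88),(354,290),(217,290)],.062); C=onz(f,[(189,74),(384,72),(370,303),(202,306)],.064)
for n,A in(('tray',T),('case',C)):
    d=A[3]-A[0]+A[2]-A[1]; print(n,A.mean(0).round(4),np.degrees(np.arctan2(d[1],d[0])),'w',[round(float(np.linalg.norm(A[i]-A[(i+1)%4])),4) for i in range(4)])
print(get_state()["t"]); hand_in()
E
```

```text
tray [ 0.4941 -0.0389  0.062 ] 77.20763406403582 w [0.1102, 0.1613, 0.1154, 0.1613]
case [ 0.494  -0.0373  0.064 ] 77.11236753629609 w [0.1341, 0.1829, 0.1424, 0.1846]
14.475
the job is handed in; nothing more can be done
```

The kit is packed and handed in at about 14.5 s. I put the largest switch box in the empty pocket and set the upper tray on the corner posts, released both, and lifted the gripper clear. The hand-in gives no verdict.

- **Switch box:** after release it stood upright, with its centre within about 2 mm of the pocket centre. It is now under the tray, so I could not look at it again.
- **Tray:** in the last wrist picture its centre was within about 2 mm of the case centre and it lay parallel to within 0.1°. It touched down at the expected post height, within about 1 mm.
- **Level:** I judged this mainly from the touchdown height and the even gap. The tray's two short edges measured 110 and 115 mm, where both should be 114. The case rim in the same picture was off just as much (134 and 142 mm, where both should be 138), so I put it down to corner picking rather than tilt.
- **Forces:** the largest wrist-force reading was about 14 N upward when the tray touched down. It read only when each move ended, so a brief peak in between would not show.

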